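# Empty the metal-lid bin into the lid bank

## Task

Lift the narrow bin with the brass-coloured metal jar lids straight up out of the wooden organiser, keeping it level until it is clear, and tip all three lids on edge through the slot in the green top of the clear lid bank. Then stand the empty bin upright in the middle of the ribbed drying mat and let go. Leave the other bin with its blue caps and everything else where it is.

Things in the scene. Friction and masses are not known exactly. Their poses are not given: they have to be found in the camera images.
- organiser: Fixed plywood organiser, 168 (x) x 130 (y) x 34 mm high, floor 4 mm thick. Origin at the centre of its underside. Two narrow bays, 25 mm wide and 158 mm long, centred at y = +47.5 and -47.5 mm, hold one bin each with about 1.5 mm play on each side, the bins' x axes along its x axis; between them is a tray 60 mm wide in which a lighter lies.
- metal_bin: Grey bin with the three brass lids, in either bay; loose, 50 to 100 g empty. 155 (x) x 22 (y) x 35 mm high, origin at the centre of its underside, z up, +x to its pouring end. An open-topped channel 16 mm wide inside, floor 3 mm thick, side walls 3 mm. The lids stay in while it is level and roll out one by one when it is tipped pouring end down by more than about 40 degrees (60 is ample).
- metal_bin_grip (a point): Point in the metal-lid bin's upright fin handle, at the end away from the lip: x = -65, y = 0, z = 62 mm in the bin's frame. The fin is 24 mm long (x, centred at -65), 12 mm thick (y) and stands from z = 35 to 82 mm; take it across its thickness.
- metal_bin_lip (a point): Middle of the metal-lid bin's pouring lip: x = 76, y = 0, z = 20 mm in the bin's frame. A ramp rises at 35 degrees from the floor at x = 51 mm to this lip; the 35 mm side walls run on to the end, x = 78 mm.
- plastic_bin: Identical grey bin in the other bay that holds two blue plastic caps; loose, to be left alone. Origin and axes as for the metal-lid bin.
- metal_lid1: Brass-coloured round jar lid, 32 mm diameter, 9 mm thick, 14 g, standing on edge in the metal-lid bin. Origin at its centre, y along its axis.
- metal_lid2: Second metal lid, the same.
- metal_lid3: Third metal lid, the same.
- plastic_cap1: Blue plastic cap, 32 mm diameter, 9 mm thick, on edge in the other bin, to be left. Origin at its centre, y along its axis.
- plastic_cap2: Second blue cap, the same.
- lid_bank: Fixed clear collecting box with a green top that does not open, 140 (x) x 100 (y) x 90 mm high (rim of the top 144 x 104). Origin at the centre of its underside, z up. In the top is one slot 104 mm long (x) and 24 mm wide (y), in the middle; the lids pass only on edge, in the slot's plane. The bin may pour from either end of the slot.
- lid_bank_slot (a point): Centre of the slot, at the upper face of the top.
- drying_mat: Fixed thin dark ribbed rubber drying mat, 210 (x) x 130 (y) x 4 mm. Origin at the centre of its underside; top at z = 4 mm.
- green_spice: Spice jar with a green cap, diameter 46, 106 mm high, standing behind the work. Bystander; origin under its centre.
- brown_spice: Spice jar with a dark cap, diameter 44, 105 mm high. Bystander; origin under its centre.
- mustard_jar: Jar with a red cap, diameter 66, 100 mm high. Bystander; origin under its centre.
- lighter: Red lighter, 24 x 74 x 10 mm, lying in the organiser's middle tray. Bystander; origin under its centre.

How it is judged:
By the outcome, as a careful person would: the job done as asked, in the order asked, and still so for the second after the job is handed in, with the robot touching nothing.
It also fails if it takes over 64 s, if anything falls off the work surface, if the arm or the gripper's body presses on something with over 40 N, if the wrist force passes 120 N, or if a joint passes its speed limit or range.

## Robot

A 6-joint arm with a two-finger parallel gripper is mounted at the origin on a cart in front of the work surface, level with it; the furniture and walls round the work are solid. World frame = base frame: x ahead of the robot, y to its left, z up, the work surface at z = 0. Lengths are in mm, angles in rad, forces in N, time in s.
With the tool pointing down it reaches from about 275 to 725 mm from the base axis. Payload 15.9 kg.
Tool frame: the origin (TCP) lies midway between the tips of the shut fingers; the grasp point (between the pads) lies 19 mm behind it; z points along the fingers, y is the line along which they close (so a half turn about z gives the same grasp; the last joint's range is limited). The gripper opens to 85 mm and grips with 20 to 120 N. Pads are 22 mm wide; open, the fingers measure 114 mm over their backs; the gripper's body (76 mm by 85 mm) begins 54 mm behind the grasp point. The pads swing forward as they close: fully open they stand 13 mm farther back than shut.
Start: joints at [-1.124, 0.213, -0.034, 1.323, 0, 1.571], TCP at [216.033, -450.905, 231.306] pointing down, gripper open.
Joint ranges: [-2.98, 2.98], [-0.74, 1.72], [-1.14, 1.35], [-2.1, 2.04], [-1.57, 1.44], [-3.14, 3.14]. Speed limits (rad/s): [1.89, 1.89, 2.39, 2.57, 3.14, 3.14].

## Interface

Orientations are given as a rotation vector (axis times angle).
In Python, from workcell import robot, eyes gives the robot as it stands.
- The arm moves only by the shell command python3 -m creep 'ROWS' [OPENING]. ROWS is JSON, a list of rows, each an object of numbers: "tx", "ty", "tz": the shift along the tool's x, y, z in units of 40 cm (1.0 is 40 cm); "ax", "ay", "az": the turn, a rotation vector about the tool's x, y, z in units of 180 degrees (1.0 is 180 degrees). A call has exactly 10 rows; each row is the pose to reach, as a shift and turn from the pose commanded when the call began, along the tool's axes at that moment, turning the shorter way round; what a row does not reach only later rows make up. A row lasts 1/12 s, in which the tool goes at most 41.7 mm and 7.16 degrees, less where a joint would pass 70% of its speed; a pose out of reach is approached as far as the arm can. A call with a number of a shift or a turn outside -1 to 1 is refused whole. A call with a gripper value outside its range is refused whole. OPENING is the gripper's target within -1 to 1 (shut at 1, half-way at 0, fully open at -1), set as the call begins (- or left out, the last holds). The fingers move at their own pace and stop on an object; the grip force is fixed at half the most. Time passes only in rows, so rows that repeat a pose let the fingers close, or fill a call up. It gives the time, the measured TCP pose, the force, the opening and the grip force at its end, in the units of the state.
- robot.read_state(): the state, without advancing time (a new reading comes with each control period).
- eyes.get_image(name): name is "scene" or "top"; returns a dict with "img" (480x640x3 uint8, red, green, blue), "vertical_fov" (degrees; the focal length in pixels is half the picture's height over the tangent of half this angle, whatever the lens; pixels are square), "cx", "cy" (the principal point, pixels), "rvec" (rotation vector, rad) and "tvec" (3), from world to camera coordinates, as OpenCV has them. Camera axes: x right, y down, z forward; pixel columns grow to the right and rows downward; lengths in mm; the calibration is good to about 2 mm. A picture is of the moment at which its call begins. There is no depth.
- robot.close_job(): hands the job in; it is judged then, once.
The state is a dict: "clock": time; "qpos": joint angles; "qd": joint speeds; "joint_efforts": joint torques, N m; "position": TCP position; "eef_rot": TCP orientation; "force": force on the tool from outside, world axes, zero at the start; "wrist_torque": the same for the moment, N m; "width": finger opening in mm; "grasp_force": force on a finger pad.
Only numpy, scipy, OpenCV 4.12 (cv2) and the standard library are available. Lean on these libraries where they do the work, as an engineer would, in place of code of your own. Each camera call takes 0.05 s, during which the arm holds its last target. There are 200 camera calls.

## Working session

There is one attempt and no reset: what is moved stays moved. The work goes in short steps, Python scripts to look and compute and a shell command to move; the robot and the scene stay as the last step left them, time stands still between calls to the robot, and variables do not carry over. Pictures are saved under pics/ and viewed, at most 10 in all, crops included, and the job is handed in when it is done.

```bash
mkdir -p pics; ls; python3 - <<'E'
from workcell import robot, eyes
import cv2
for n in("scene","top"):
    d=eyes.get_image(n); cv2.imwrite(f"pics/{n}0.png",d["img"][:,:,::-1]); print({k:v for k,v in d.items() if k!="img"})
print(robot.read_state())
E
```

```text
pics
{'vertical_fov': 47.706906580086155, 'cx': 305.622374606685, 'cy': 245.36524940332885, 'rvec': array([ 0.62989791, -2.55800647,  1.2505286 ]), 'tvec': array([499.54216421, 220.25571069, 807.21131721])}
{'vertical_fov': 53.950585580930706, 'cx': 318.8975110614854, 'cy': 233.41425973857898, 'rvec': array([ 2.17303049, -2.16009765,  0.05575085]), 'tvec': array([ 16.15597783, 606.16231572, 905.26849701])}
{'clock': 0.1, 'qpos': array([-1.12400903e+00,  2.13303777e-01, -3.49654040e-02,  1.32349582e+00,
       -1.06466826e-05,  1.57078503e+00]), 'qd': array([ 0.00068992, -0.00013978,  0.00265754,  0.00057319, -0.00128195,
       -0.00058349]), 'joint_efforts': array([-7.06023147e-04, -6.87252116e+01,  4.87804055e+01,  1.22885554e-02,
       -4.98199540e-06,  2.60290967e-06]), 'position': array([ 215.90546662, -450.65690218,  230.87951069]), 'eef_rot': array([-3.06260518e+00, -6.95797652e-01,  3.53285680e-04]), 'force': array([-0.25065274,  0.29874345,  0.29389575]), 'wrist_torque': array([-0.03130511, -0.02030391,  0.05604154]), 'grasp_force': 0.0, 'width': 85.37984400504703}
```

View pics/scene0.png

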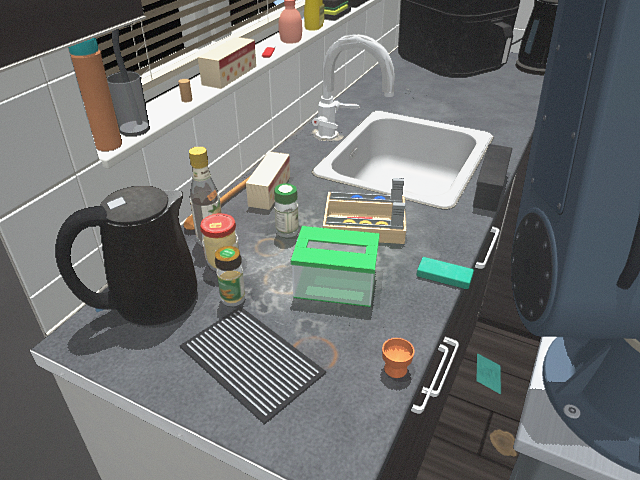

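View pics/top0.png

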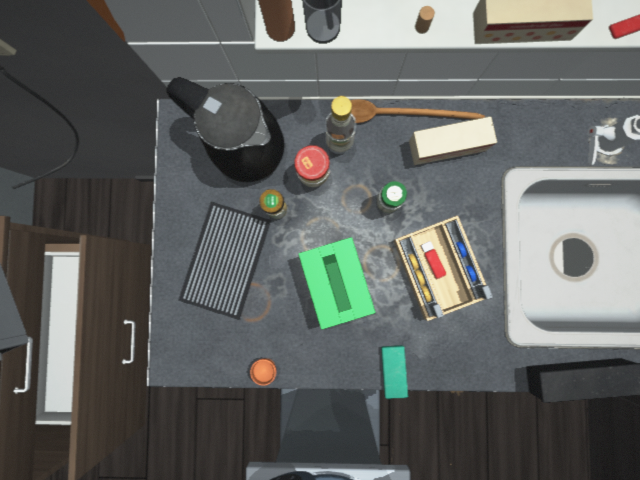

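The scene view shows the bank top at about (336,250), the organiser behind it at (365,215) with two fins near (398,195), and the mat at (252,360). In the top view, the brass-lid bin is in the left bay: lids (412,262)–(428,295), fin (436,310), pouring end away from the robot. The slot runs (325,258)–(347,315), and the mat centre is near (225,260).

```bash
cat > h.py <<'E'
import numpy as np, cv2
from scipy.spatial.transform import Rotation as R
from workcell import robot, eyes
class Cam:
    def __init__(s,n):
        d=eyes.get_image(n); s.img=d["img"][:,:,::-1].copy(); s.f=240/np.tan(np.radians(d["vertical_fov"])/2)
        s.c=np.array([d["cx"],d["cy"]]); s.M=R.from_rotvec(d["rvec"]).as_matrix(); s.t=np.array(d["tvec"]); s.o=-s.M.T@s.t
    def ray(s,p): v=s.M.T@np.array([*((np.array(p,float)-s.c)/s.f),1]); return v/np.linalg.norm(v)
    def plane(s,p,z): r=s.ray(p); return s.o+r*(z-s.o[2])/r[2]
    def proj(s,P): q=s.M@np.array(P,float)+s.t; return q[:2]/q[2]*s.f+s.c
def tri(a,p,b,q):
    u,v=a.ray(p),b.ray(q); k=np.linalg.lstsq(np.c_[u,-v],b.o-a.o,rcond=None)[0]
    A,B=a.o+u*k[0],b.o+v*k[1]; return (A+B)/2,np.linalg.norm(A-B)
E
python3 - <<'E'
from h import *
T,S=Cam("top"),Cam("scene")
np.set_printoptions(precision=1,suppress=True)
for n,c in(("T",T),("S",S)):
    hsv=cv2.cvtColor(c.img,cv2.COLOR_BGR2HSV)
    m=cv2.inRange(hsv,(50,180,130),(70,255,255))
    cs,h=cv2.findContours(m,cv2.RETR_CCOMP,cv2.CHAIN_APPROX_NONE)
    for k in cs:
        if cv2.contourArea(k)>300:
            print(n,cv2.contourArea(k),cv2.approxPolyDP(k,6,True).reshape(-1,2).tolist(), cv2.boxPoints(cv2.minAreaRect(k)).round(1).tolist())
a=cv2.resize(T.img[205:330,385:500],None,fx=4.5,fy=4.5,interpolation=cv2.INTER_CUBIC)
b=cv2.resize(S.img[165:250,315:415],None,fx=4.5,fy=4.5,interpolation=cv2.INTER_CUBIC)
h=max(a.shape[0],b.shape[0]); p=lambda i:cv2.copyMakeBorder(i,0,h-i.shape[0],0,0,cv2.BORDER_CONSTANT)
o=np.hstack([p(a),p(b)]); print(o.shape,a.shape); cv2.imwrite("pics/c1.png",cv2.resize(o,None,fx=.82,fy=.82) if o.shape[1]>800 else o)
E
```

```text
(562, 968, 3) (562, 518, 3)
```

View pics/c1.png

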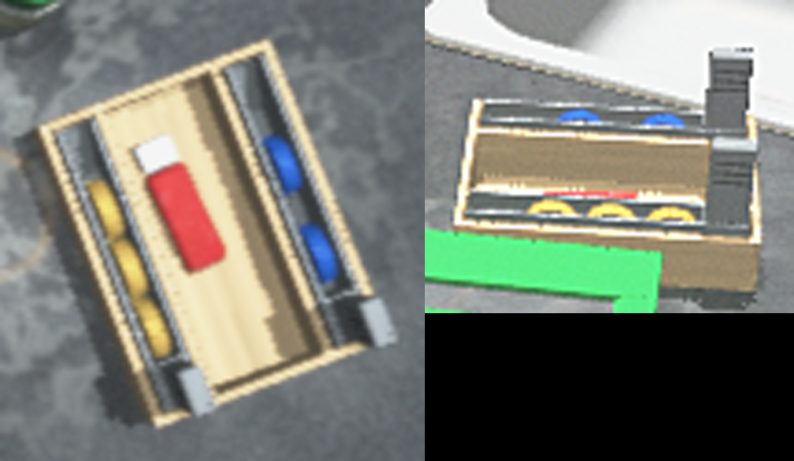

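The crop (scale 3.69) shows the metal fin's top face centred at top px (438,310.7) and scene px (398.7,204.6). The organiser rim corners are visible in both views, and all three brass lids sit in the left bay.

```bash
python3 - <<'E'
from h import *
T,S=Cam("top"),Cam("scene")
np.set_printoptions(precision=1,suppress=True)
for n,p,q in(("fin",(438.1,310.7),(398.7,204.6)),("orgA rob",(427.5,320.2),(405.8,230)),("orgB far",(395.3,240.2),(323.1,226)),("orgC far",(458.2,215.8),(328.6,192.1))):
    print(n,*tri(T,p,S,q))
for p in((105,208),(130,267),(153,327)): print("lid z~27",T.plane((385+p[0]/3.69,205+p[1]/3.69),27))
for n,c in(("T",T),("S",S)):
    hsv=cv2.cvtColor(c.img,cv2.COLOR_BGR2HSV)
    m=cv2.inRange(hsv,(60,150,100),(80,255,255))
    if n=="T": m[:230]=0;m[340:]=0
    cs,h=cv2.findContours(m,cv2.RETR_CCOMP,cv2.CHAIN_APPROX_NONE)
    for k in cs:
        if cv2.contourArea(k)>300: print(n,cv2.contourArea(k),cv2.approxPolyDP(k,5,True).reshape(-1,2).tolist(), cv2.boxPoints(cv2.minAreaRect(k)).round(1).tolist())
# mat: bright ribs
for n,c,(x0,y0,x1,y1) in(("T",T,(175,195,275,325)),("S",S,(175,300,330,420))):
    g=cv2.cvtColor(c.img,cv2.COLOR_BGR2GRAY)[y0:y1,x0:x1]
    m=cv2.morphologyEx((g>130).astype(np.uint8),cv2.MORPH_CLOSE,np.ones((7,7)))
    k=max(cv2.findContours(m,cv2.RETR_EXTERNAL,cv2.CHAIN_APPROX_NONE)[0],key=cv2.contourArea)
    r=cv2.minAreaRect(k); print(n,"mat",np.array(r[0])+(x0,y0),r[1],r[2],cv2.approxPolyDP(k,6,True).reshape(-1,2)+(x0,y0))
E
```

```text
fin [ 462.2 -199.2   80.4] 0.8709913584104224
orgA rob [ 439.6 -189.8   32. ] 0.22844981188298996
orgB far [ 593.5 -129.2   30.4] 1.0411015026000072
orgC far [ 641.7 -252.1   28.9] 0.36908873079174004
lid z~27 [ 552.2 -164.8   27. ]
lid z~27 [ 521.3 -177.6   27. ]
lid z~27 [ 490.  -189.3   27. ]
S 2779.5 [[302, 226], [292, 260], [374, 269], [378, 234]] [[290.70001220703125, 261.6000061035156], [295.8999938964844, 222.39999389648438], [378.8999938964844, 233.5], [373.70001220703125, 272.70001220703125]]
S 567.5 [[305, 247], [308, 239], [367, 247], [365, 254]] [[304.8999938964844, 248.5], [305.8999938964844, 237.89999389648438], [367.29998779296875, 244.0], [366.20001220703125, 254.60000610351562]]
T mat [224.4 260. ] (54.75282287597656, 97.06452941894531) 18.165956497192383 [[214 206]
 [184 297]
 [235 314]
 [264 225]]
S mat [252.  359.5] (119.0, 154.0) 90.0 [[204 300]
 [216 316]
 [201 320]
 [186 349]
 [175 348]
 [175 394]
 [189 408]
 [175 419]
 [257 419]
 [276 412]
 [272 419]
 [329 419]
 [318 408]
 [329 395]
 [329 315]
 [293 311]
 [292 300]
 [251 300]
 [219 319]
 [220 301]
 [239 300]]
```

```bash
python3 - <<'E'
from h import *
T,S=Cam("top"),Cam("scene")
np.set_printoptions(precision=1,suppress=True)
def quads(c,box):
    x0,y0,x1,y1=box; b=c.img[y0:y1,x0:x1].astype(int)
    m=((b[...,1]>b[...,2]+50)&(b[...,1]>b[...,0]+50)&(b[...,1]>140)).astype(np.uint8)
    cs,h=cv2.findContours(m,cv2.RETR_CCOMP,cv2.CHAIN_APPROX_NONE)
    for i,k in enumerate(cs):
        if cv2.contourArea(k)>200: yield h[0][i][3]<0,cv2.minAreaRect(k),cv2.approxPolyDP(k,4,True).reshape(-1,2)+(x0,y0)
for ext,r,a in quads(T,(290,230,385,340)):
    print("T",ext,a.tolist())
    P=[T.plane(p,90)[:2] for p in a]; print(np.array(P))
    r=cv2.minAreaRect(np.array(P,np.float32)); print("rect90",r)
for ext,r,a in quads(S,(280,215,390,280)):
    print("S",ext,a.tolist()); P=[S.plane(p,90)[:2] for p in a]; print("rect90",cv2.minAreaRect(np.array(P,np.float32)))
P=np.array([T.plane(p,4)[:2] for p in((214,206),(184,297),(235,314),(264,225))],np.float32);print("mat",cv2.minAreaRect(P))
for n,p,z in(("green",(393,192),106),("brown",(271,200),105),("must",(312,160),100)): print(n,T.plane(p,z))
E
```

```text
T True [[351, 238], [299, 253], [321, 328], [374, 312]]
[[592.7 -40.9]
 [564.7  54. ]
 [429.7  12.9]
 [459.2 -82.5]]
rect90 ((511.84967041015625, -13.985343933105469), (141.1308135986328, 99.8165054321289), 17.175519943237305)
S True [[301, 227], [291, 260], [374, 269], [378, 233]]
rect90 ((509.9460144042969, -9.622032165527344), (141.00845336914062, 101.9926528930664), 18.30677604675293)
S False [[306, 245], [308, 239], [365, 244], [366, 252]]
rect90 ((510.642333984375, -15.097078323364258), (106.02494812011719, 22.261314392089844), 16.28890037536621)
mat ((554.0350341796875, 210.81690979003906), (109.70709228515625, 193.663818359375), 72.84790802001953)
green [ 675.1 -115.7  106. ]
brown [660.1 104.9 105. ]
must [735.1  31.2 100. ]
```

Fixes so far: bin yaw is about 21.5° with its fin at (462,-199.5). The slot centre is (511,-13) with yaw about 17.3°. The mat centre is (554,211). I'll add a helper that converts target poses to move units.

```bash
cat >> h.py <<'E'
def pose(): 
    s=robot.read_state(); return np.array(s["position"]),R.from_rotvec(s["eef_rot"])
def down(yaw): # tool z down, tool x at yaw (deg); tool y at yaw-90
    a=np.radians(yaw); return R.from_matrix(np.array([[np.cos(a),np.sin(a),0],[np.sin(a),-np.cos(a),0],[0,0,-1]]))  # columns x,y,z
def units(P,Q,p0=None,q0=None):
    if p0 is None: p0,q0=pose()
    return np.round(q0.inv().apply(np.array(P,float)-p0)/400,4),np.round((q0.inv()*Q).as_rotvec()/np.pi,4)
E
python3 - <<'E'
from h import *
p,q=pose(); print(q.as_matrix().round(3)); print(down(21.5).as_matrix().round(3))
print(units([462,-199.5,180],down(21.5)))
E
```

```text
[[ 0.902  0.432 -0.   ]
 [ 0.432 -0.902  0.   ]
 [-0.    -0.    -1.   ]]
[[ 0.93   0.367  0.   ]
 [ 0.367 -0.93   0.   ]
 [ 0.     0.    -1.   ]]
(array([ 0.8261, -0.301 ,  0.1281]), array([-0.    ,  0.    ,  0.0228]))
```

```bash
python3 -m creep '[{"tx":0.04,"ty":-0.015,"tz":0.006,"az":0.002},{"tx":0.12,"ty":-0.045,"tz":0.018,"az":0.004},{"tx":0.21,"ty":-0.077,"tz":0.033,"az":0.008},{"tx":0.31,"ty":-0.113,"tz":0.048,"az":0.012},{"tx":0.41,"ty":-0.15,"tz":0.064,"az":0.016},{"tx":0.51,"ty":-0.186,"tz":0.08,"az":0.0228},{"tx":0.61,"ty":-0.222,"tz":0.095,"az":0.0228},{"tx":0.7,"ty":-0.255,"tz":0.11,"az":0.0228},{"tx":0.78,"ty":-0.285,"tz":0.12,"az":0.0228},{"tx":0.826,"ty":-0.301,"tz":0.128,"az":0.0228}]' -1
python3 - <<'E'
from h import *
p,q=pose(); print(robot.read_state()["qpos"].round(3))
print(units([462,-199.5,45],down(21.5)))
T=Cam("top"); cv2.imwrite("pics/t2.png",cv2.resize(T.img[190:340,380:510],None,fx=4,fy=4))
E
```

```text
[-1.124  0.213 -0.034  1.323 -0.     1.571]
(array([ 0.8261, -0.301 ,  0.4656]), array([-0.    ,  0.    ,  0.0228]))invalid input
```

```bash
python3 -m creep '[{"tx":0.04,"ty":-0.015,"tz":0.006,"ax":0,"ay":0,"az":0.002},{"tx":0.12,"ty":-0.045,"tz":0.018,"ax":0,"ay":0,"az":0.004},{"tx":0.21,"ty":-0.077,"tz":0.033,"ax":0,"ay":0,"az":0.008},{"tx":0.31,"ty":-0.113,"tz":0.048,"ax":0,"ay":0,"az":0.012},{"tx":0.41,"ty":-0.15,"tz":0.064,"ax":0,"ay":0,"az":0.016},{"tx":0.51,"ty":-0.186,"tz":0.08,"ax":0,"ay":0,"az":0.0228},{"tx":0.61,"ty":-0.222,"tz":0.095,"ax":0,"ay":0,"az":0.0228},{"tx":0.7,"ty":-0.255,"tz":0.11,"ax":0,"ay":0,"az":0.0228},{"tx":0.78,"ty":-0.285,"tz":0.12,"ax":0,"ay":0,"az":0.0228},{"tx":0.826,"ty":-0.301,"tz":0.128,"ax":0,"ay":0,"az":0.0228}]' -1
python3 - <<'E'
from h import *
p,q=pose(); print(robot.read_state()["qpos"].round(3))
print(units([462,-199.5,45],down(21.5)))
T=Cam("top"); cv2.imwrite("pics/t2.png",cv2.resize(T.img[190:340,380:510],None,fx=4,fy=4))
E
```

```text
clock: 1.28
position: [464.0, -196.6, 179.6]
eef_rot: [-3.085, -0.589, -0.001]
force: [0.3, -0.6, -0.8]
width: 85.5
grasp_force: 0.0
[-4.010e-01  2.360e-01 -1.360e-01  1.199e+00  1.000e-03  2.363e+00]
(array([-0.0075,  0.0052,  0.3366]), array([-0.0002, -0.0001,  0.0007]))
```

```bash
python3 -m creep '[{"tx":0,"ty":0,"tz":0.02,"ax":0,"ay":0,"az":0},{"tx":0,"ty":0,"tz":0.06,"ax":0,"ay":0,"az":0},{"tx":0,"ty":0,"tz":0.11,"ax":0,"ay":0,"az":0},{"tx":0,"ty":0,"tz":0.17,"ax":0,"ay":0,"az":0},{"tx":0,"ty":0,"tz":0.22,"ax":0,"ay":0,"az":0},{"tx":0,"ty":0,"tz":0.26,"ax":0,"ay":0,"az":0},{"tx":0,"ty":0,"tz":0.3,"ax":0,"ay":0,"az":0},{"tx":0,"ty":0,"tz":0.325,"ax":0,"ay":0,"az":0},{"tx":0,"ty":0,"tz":0.337,"ax":0,"ay":0,"az":0},{"tx":0,"ty":0,"tz":0.337,"ax":0,"ay":0,"az":0}]' -1
python3 - <<'E'
from h import *
print(units([462,-199.5,45],down(21.5)))
S=Cam("scene"); T=Cam("top")
a=cv2.resize(S.img[130:260,310:440],None,fx=3,fy=3); b=cv2.resize(T.img[210:340,380:510],None,fx=3,fy=3); cv2.imwrite("pics/s3.png",np.hstack([a,b]))
E
```

```text
clock: 2.17
position: [461.2, -199.7, 44.5]
eef_rot: [-3.086, -0.585, 0.002]
force: [-0.4, -0.0, 0.3]
width: 85.5
grasp_force: 0.0
(array([ 0.0022,  0.0002, -0.0012]), array([-0.0003,  0.0003, -0.0002]))
```

View pics/s3.png

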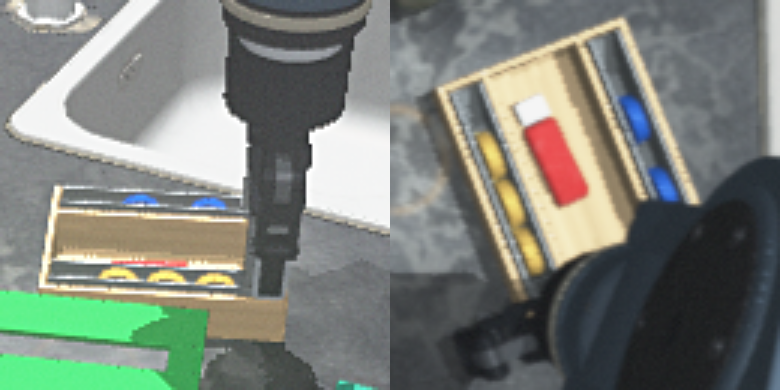

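The left crop shows the open fingers straddling the fin near (275,260), and nothing in the organiser has moved. I'll close the gripper.

```bash
python3 -m creep '[{"tx":0,"ty":0,"tz":0,"ax":0,"ay":0,"az":0},{"tx":0,"ty":0,"tz":0,"ax":0,"ay":0,"az":0},{"tx":0,"ty":0,"tz":0,"ax":0,"ay":0,"az":0},{"tx":0,"ty":0,"tz":0,"ax":0,"ay":0,"az":0},{"tx":0,"ty":0,"tz":0,"ax":0,"ay":0,"az":0},{"tx":0,"ty":0,"tz":0,"ax":0,"ay":0,"az":0},{"tx":0,"ty":0,"tz":0,"ax":0,"ay":0,"az":0},{"tx":0,"ty":0,"tz":0,"ax":0,"ay":0,"az":0},{"tx":0,"ty":0,"tz":0,"ax":0,"ay":0,"az":0},{"tx":0,"ty":0,"tz":0,"ax":0,"ay":0,"az":0}]' 1
```

```text
clock: 3.1
position: [462.1, -199.6, 45.5]
eef_rot: [3.086, 0.586, 0.0]
force: [-0.6, 0.3, 5.1]
width: 11.7
grasp_force: 58.9
```

```bash
python3 -m creep '[{"tx":0,"ty":0,"tz":-0.004,"ax":0,"ay":0,"az":0},{"tx":0,"ty":0,"tz":-0.012,"ax":0,"ay":0,"az":0},{"tx":0,"ty":0,"tz":-0.025,"ax":0,"ay":0,"az":0},{"tx":0,"ty":0,"tz":-0.04,"ax":0,"ay":0,"az":0},{"tx":0,"ty":0,"tz":-0.057,"ax":0,"ay":0,"az":0},{"tx":0,"ty":0,"tz":-0.075,"ax":0,"ay":0,"az":0},{"tx":0,"ty":0,"tz":-0.095,"ax":0,"ay":0,"az":0},{"tx":0,"ty":0,"tz":-0.115,"ax":0,"ay":0,"az":0},{"tx":0,"ty":0,"tz":-0.135,"ax":0,"ay":0,"az":0},{"tx":0,"ty":0,"tz":-0.155,"ax":0,"ay":0,"az":0}]'
python3 -m creep '[{"tx":0,"ty":0,"tz":-0.02,"ax":0,"ay":0,"az":0},{"tx":0,"ty":0,"tz":-0.045,"ax":0,"ay":0,"az":0},{"tx":0,"ty":0,"tz":-0.075,"ax":0,"ay":0,"az":0},{"tx":0,"ty":0,"tz":-0.11,"ax":0,"ay":0,"az":0},{"tx":0,"ty":0,"tz":-0.15,"ax":0,"ay":0,"az":0},{"tx":0,"ty":0,"tz":-0.19,"ax":0,"ay":0,"az":0},{"tx":0,"ty":0,"tz":-0.225,"ax":0,"ay":0,"az":0},{"tx":0,"ty":0,"tz":-0.255,"ax":0,"ay":0,"az":0},{"tx":0,"ty":0,"tz":-0.275,"ax":0,"ay":0,"az":0},{"tx":0,"ty":0,"tz":-0.285,"ax":0,"ay":0,"az":0}]'
python3 - <<'E'
from h import *
S=Cam("scene"); T=Cam("top")
a=cv2.resize(S.img[80:260,300:440],None,fx=3,fy=3); b=cv2.resize(T.img[190:370,360:500],None,fx=3,fy=3); cv2.imwrite("pics/s4.png",np.hstack([a,b]))
p,q=pose(); print(p,q.as_matrix().round(3))
E
```

```text
clock: 3.93
position: [462.0, -199.6, 108.3]
eef_rot: [3.086, 0.586, 0.0]
force: [0.3, 0.6, -0.4]
width: 11.3
grasp_force: 58.3
clock: 4.77
position: [462.3, -199.7, 222.7]
eef_rot: [3.086, 0.586, 0.002]
force: [-0.9, -0.0, -0.6]
width: 11.6
grasp_force: 58.3
[ 462.1924908  -199.64058729  221.76129056] [[ 0.93   0.366  0.001]
 [ 0.366 -0.93  -0.   ]
 [ 0.001  0.    -1.   ]]
```

View pics/s4.png

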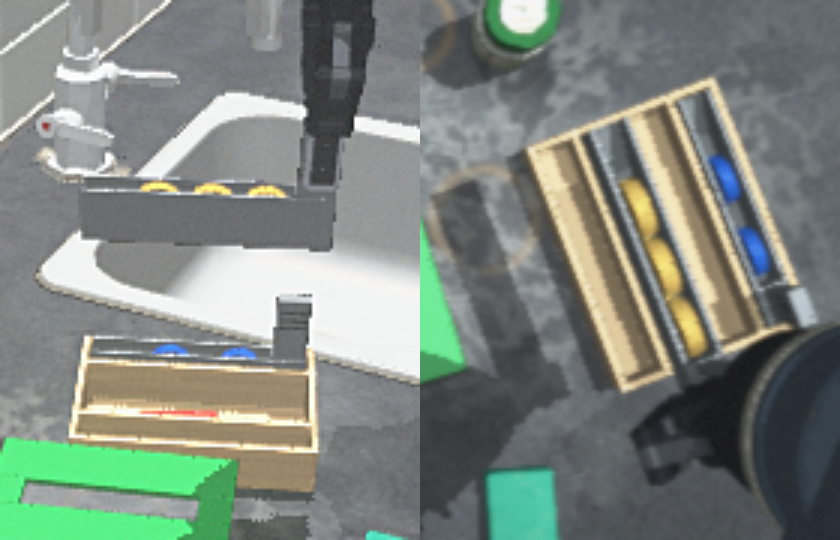

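Both crops show the bin lifted level and clear with all three lids in it. The caps and lighter are undisturbed. Next I'll plan the transit with a half turn, so the pouring end faces the robot, to a hover over the slot.

```bash
cat >> h.py <<'E'
C=np.array([511,-13.]); YAW=17.2
TB=np.array([-65,0,41.]) # TCP in bin
def binpose(yaw,th): # bin orientation, pouring end down th
    return R.from_euler('z',yaw,degrees=True)*R.from_euler('y',th,degrees=True)
BT=R.from_euler('x',180,degrees=True) # tool in bin: x same, y=-y, z=-z
def pour(th,off=35,clr=10,C=None,yaw=None):
    C=globals()['C'] if C is None else C; yaw=YAW if yaw is None else yaw
    u=np.array([np.cos(np.radians(yaw)),np.sin(np.radians(yaw))]); t=np.radians(th)
    L=np.array([*(C+off*u),90+clr+20*np.cos(t)+2*np.sin(t)])
    B=binpose(yaw+180,th); return L+B.apply(TB-[76,0,20]),B*BT
def rows(P): # poses incl. start -> rows
    for p,q in P[1:]: a,b=units(p,q,*P[0]); print(np.r_[a,b].round(3).tolist())
E
python3 - <<'E'
from h import *
p0=pose(); 
W=[(np.array([462.1,-199.6,222]),down(21.5)),(np.array([500,-120,290]),down(80)),(np.array([570,-40,300]),down(140)),pour(25,clr=35)]
print(W[-1][0],[w[1].as_matrix().round(2).tolist() for w in W[-1:]])
for i in range(3):
    a,b=units(*W[i+1],*W[i]); print(a,b)
for th in(25,40,60): print(th,pour(th)[0])
E
```

```text
[658.03110977  32.51373138 222.5930307 ] [[[-0.87, -0.3, 0.4], [-0.27, 0.96, 0.12], [-0.42, 0.0, -0.91]]]
[ 0.1611 -0.1504 -0.17  ] [ 0.     0.    -0.325]
[ 0.2273  0.1376 -0.025 ] [ 0.      0.     -0.3333]
[-0.0521  0.2803  0.1935] [-0.0693 -0.1271 -0.3125]
25 [658.03110977  32.51373138 197.5930307 ]
40 [634.72166069  25.29825157 223.32645035]
60 [594.40866529  12.81929493 244.34163274]
```

```bash
python3 -m creep '[{"tx":0.005,"ty":-0.004,"tz":-0.005,"ax":0,"ay":0,"az":-0.012},{"tx":0.018,"ty":-0.017,"tz":-0.02,"ax":0,"ay":0,"az":-0.04},{"tx":0.035,"ty":-0.033,"tz":-0.037,"ax":0,"ay":0,"az":-0.075},{"tx":0.053,"ty":-0.05,"tz":-0.057,"ax":0,"ay":0,"az":-0.11},{"tx":0.072,"ty":-0.067,"tz":-0.077,"ax":0,"ay":0,"az":-0.145},{"tx":0.09,"ty":-0.084,"tz":-0.096,"ax":0,"ay":0,"az":-0.182},{"tx":0.108,"ty":-0.101,"tz":-0.115,"ax":0,"ay":0,"az":-0.218},{"tx":0.126,"ty":-0.118,"tz":-0.134,"ax":0,"ay":0,"az":-0.254},{"tx":0.144,"ty":-0.135,"tz":-0.153,"ax":0,"ay":0,"az":-0.29},{"tx":0.161,"ty":-0.15,"tz":-0.17,"ax":0,"ay":0,"az":-0.325}]'
python3 -m creep '[{"tx":0.023,"ty":0.014,"tz":-0.002,"ax":0,"ay":0,"az":-0.033},{"tx":0.045,"ty":0.028,"tz":-0.005,"ax":0,"ay":0,"az":-0.067},{"tx":0.068,"ty":0.041,"tz":-0.008,"ax":0,"ay":0,"az":-0.1},{"tx":0.091,"ty":0.055,"tz":-0.01,"ax":0,"ay":0,"az":-0.133},{"tx":0.114,"ty":0.069,"tz":-0.012,"ax":0,"ay":0,"az":-0.167},{"tx":0.136,"ty":0.083,"tz":-0.015,"ax":0,"ay":0,"az":-0.2},{"tx":0.16,"ty":0.096,"tz":-0.018,"ax":0,"ay":0,"az":-0.233},{"tx":0.182,"ty":0.11,"tz":-0.02,"ax":0,"ay":0,"az":-0.267},{"tx":0.205,"ty":0.124,"tz":-0.023,"ax":0,"ay":0,"az":-0.3},{"tx":0.227,"ty":0.138,"tz":-0.025,"ax":0,"ay":0,"az":-0.333}]'
python3 - <<'E'
from h import *
print(robot.read_state()["qpos"].round(3)); p,q=pose(); print(p,q.as_matrix().round(3))
print(units(*pour(25,clr=35),np.array([570,-40,300]),down(140)), units(*pour(25,clr=35)))
E
```

```text
clock: 5.7
position: [499.9, -119.5, 289.0]
eef_rot: [-2.4, -2.026, 0.001]
force: [1.0, -0.3, -1.6]
width: 11.6
grasp_force: 58.4
clock: 6.53
position: [570.2, -39.8, 298.5]
eef_rot: [-1.068, -2.953, 0.001]
force: [-0.1, 0.8, -1.6]
width: 11.3
grasp_force: 58.4
[-0.07   0.375  0.354  1.551  0.     0.624]
[570.16182973 -39.81651128 298.45496239] [[-0.769  0.64  -0.001]
 [ 0.64   0.769  0.   ]
 [ 0.001 -0.001 -1.   ]]
(array([-0.0521,  0.2803,  0.1935]), array([-0.0693, -0.1271, -0.3125])) (array([-0.0534,  0.2797,  0.1894]), array([-0.0691, -0.1276, -0.3113]))
```

```bash
python3 -m creep '[{"tx":-0.004,"ty":0.024,"tz":0.016,"ax":-0.006,"ay":-0.011,"az":-0.027},{"tx":-0.01,"ty":0.053,"tz":0.037,"ax":-0.013,"ay":-0.024,"az":-0.06},{"tx":-0.015,"ty":0.084,"tz":0.058,"ax":-0.021,"ay":-0.038,"az":-0.093},{"tx":-0.021,"ty":0.115,"tz":0.079,"ax":-0.028,"ay":-0.052,"az":-0.128},{"tx":-0.027,"ty":0.145,"tz":0.1,"ax":-0.036,"ay":-0.066,"az":-0.162},{"tx":-0.033,"ty":0.176,"tz":0.122,"ax":-0.044,"ay":-0.08,"az":-0.197},{"tx":-0.038,"ty":0.207,"tz":0.143,"ax":-0.051,"ay":-0.094,"az":-0.231},{"tx":-0.044,"ty":0.238,"tz":0.164,"ax":-0.059,"ay":-0.108,"az":-0.265},{"tx":-0.049,"ty":0.264,"tz":0.182,"ax":-0.065,"ay":-0.12,"az":-0.294},{"tx":-0.052,"ty":0.28,"tz":0.1935,"ax":-0.0693,"ay":-0.1271,"az":-0.3125}]'
python3 - <<'E'
from h import *
print(robot.read_state()["qpos"].round(3)); p,q=pose(); print(units(*pour(25,clr=35)))
S=Cam("scene"); T=Cam("top")
B=q*BT.inv(); f=lambda v:p+B.apply(np.array(v,float)-TB)
for n,c in(("S",S),("T",T)): print(n,[(c.proj(f(v))).round(1).tolist() for v in((76,0,20),(78,11,35),(78,-11,35),(78,11,0),(78,-11,0))])
a=cv2.resize(S.img[170:300,280:410],None,fx=3,fy=3,interpolation=2); b=cv2.resize(T.img[220:350,280:410],None,fx=3,fy=3,interpolation=2); cv2.imwrite("pics/s5.png",np.hstack([a,b]))
E
```

```text
clock: 7.37
position: [657.3, 32.6, 219.9]
eef_rot: [-0.411, 2.677, 0.09]
force: [0.6, 0.2, -2.1]
width: 11.4
grasp_force: 58.5
[-0.014  0.175 -0.216  0.763  0.132 -0.29 ]
(array([-0.0043, -0.0008, -0.0055]), array([0.0004, 0.    , 0.0013]))
S [[316.8, 219.4], [322.5, 210.1], [320.5, 217.3], [314.1, 224.3], [311.9, 231.7]]
T [[330.0, 264.2], [337.6, 266.8], [325.2, 270.6], [335.0, 258.9], [323.0, 262.5]]
```

View pics/s5.png

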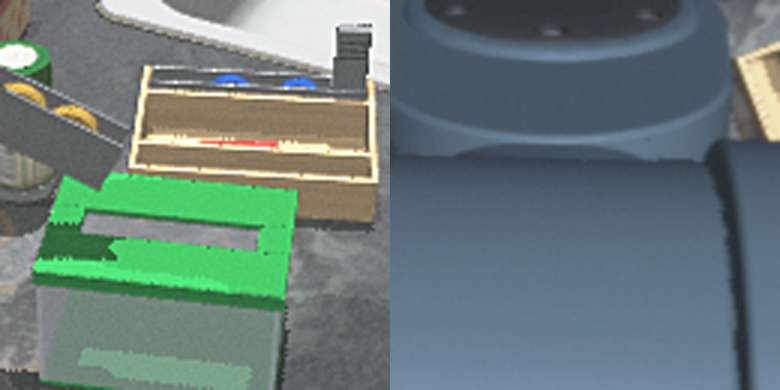

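The scene crop shows the bin tilted over the slot's far end, its lower corner at about (312.7,233.3), within 2 px of prediction. The slot is at (308,239)–(366,252), and the top view is blocked by the arm. I'll refine the slot's lateral position.

```bash
python3 - <<'E'
from h import *
np.set_printoptions(precision=1,suppress=True)
S=Cam("scene"); T=Cam("top")
print(tri(T,(351,238),S,(301,227)),tri(T,(374,312),S,(378,233)), S.o,T.o)
g=S.img[225:262,295:375].astype(int)
m=((g[...,1]>g[...,2]+50)&(g[...,1]>g[...,0]+30)).astype(np.uint8)
cs,h=cv2.findContours(m,cv2.RETR_CCOMP,cv2.CHAIN_APPROX_NONE)
for i,k in enumerate(cs):
    if h[0][i][3]>=0 and cv2.contourArea(k)>150:
        a=cv2.approxPolyDP(k,3,True).reshape(-1,2)+(295,225); print(a.tolist())
        for d in((0,0),(.8,1.6)): P=np.array([S.plane(p-np.array(d),90)[:2] for p in a],np.float32); print(P.tolist(),cv2.minAreaRect(P))
p,q=pose(); B=q*BT.inv(); f=lambda v:p+B.apply(np.array(v,float)-TB)
for v in((78,-11,0),(-78,-11,0),(78,-11,35)): print(v,S.proj(f(v)))
cv2.imwrite("pics/s6.png",cv2.resize(S.img[190:270,260:380],None,fx=6,fy=6,interpolation=2))
E
```

```text
(array([594.4, -40.4,  84.6]), np.float64(2.925352507018413)) (array([459.4, -82.5,  88.4]), np.float64(0.8067225630147727)) [196.3 675.4 674.5] [531.6  -7.2 951.1]
[[302, 245], [309, 239], [366, 246], [366, 252]]
[[564.6353149414062, 13.649435043334961], [561.8204956054688, -7.495565414428711], [463.27325439453125, -34.90977096557617], [456.6358337402344, -19.282184600830078]] ((513.4653930664062, -12.09684944152832), (112.90872955322266, 19.404632568359375), 16.957714080810547)
[[568.095703125, 10.21574878692627], [565.3192749023438, -11.061185836791992], [466.3269348144531, -38.513248443603516], [459.6213073730469, -22.775630950927734]] ((516.7025756835938, -15.63119888305664), (113.38046264648438, 19.548383712768555), 16.916601181030273)
(78, -11, 0) [312.  230.9]
(-78, -11, 0) [229.2 190.8]
(78, -11, 35) [320.5 216.5]
```

View pics/s6.png

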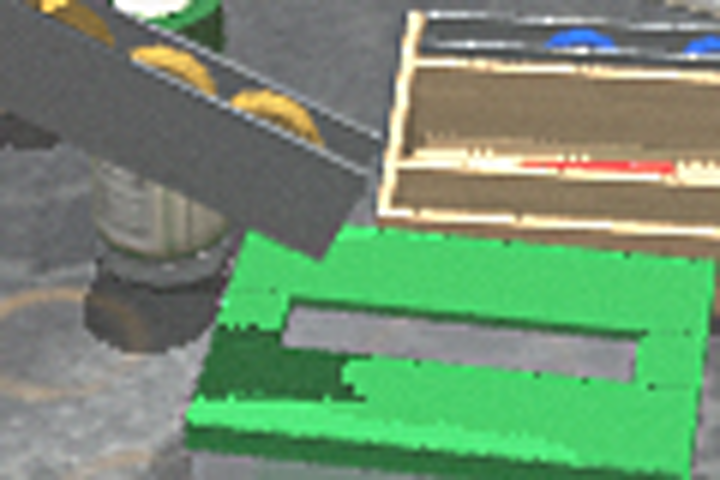

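```bash
python3 - <<'E'
from h import *
np.set_printoptions(precision=1,suppress=True)
S=Cam("scene"); a=np.array([(308.3,239.5),(366.3,245.8),(365.8,253.8),(307.2,247.7)])
for d in((0,0),(1.6,2.8)):
    P=np.array([S.plane(p-d,90)[:2] for p in a],np.float32); print(P,P.mean(0),cv2.minAreaRect(P)[2])
# fin top: predicted from robot at grasp vs T,S measured earlier
P=np.array([462.1,-199.6,45.5])+[0,0,41]; T=Cam("top"); print(T.proj(P),S.proj(P),"measured 438.1,310.7 / 398.7,204.6")
print(S.proj(np.array([511,-13,90.])))
E
```

```text
[[562.2  -5.6]
 [463.  -35.7]
 [455.  -14.5]
 [552.9  16.3]] [508.3  -9.9] 17.490142822265625
[[568.7 -11.7]
 [468.7 -41.8]
 [460.5 -20.4]
 [559.1  10.5]] [514.3 -15.9] 17.421833038330078
[439.  310.8] [399.3 201.9] measured 438.1,310.7 / 398.7,204.6
[336.  245.2]
```

```bash
sed -i 's/^C=np.array.*/C=np.array([512.5,-14.8]); YAW=17.4/' h.py; python3 - <<'E'
from h import *
pc=pose(); print(pc[0]); print(units(*pour(30,clr=11)))
A=pour(30,clr=11); print("A"); rows([A]+[pour(30+i*1.6,clr=11) for i in range(1,11)])
A=pour(46,clr=11); print("B"); rows([A]+[pour(46+i*1.6,clr=11) for i in range(1,11)])
E
```

```text
[658.11920803  31.86245542 222.21281043]
(array([ 0.0293, -0.0026,  0.0255]), array([-0.0009, -0.0279, -0.0019]))
A
[0.002, 0.0, -0.009, 0.0, -0.009, 0.0]
[0.004, 0.0, -0.018, -0.0, -0.018, -0.0]
[0.007, -0.0, -0.028, 0.0, -0.027, 0.0]
[0.009, -0.0, -0.037, 0.0, -0.036, 0.0]
[0.012, -0.0, -0.046, -0.0, -0.044, -0.0]
[0.016, 0.0, -0.054, -0.0, -0.053, -0.0]
[0.019, 0.0, -0.063, 0.0, -0.062, -0.0]
[0.023, 0.0, -0.072, 0.0, -0.071, -0.0]
[0.027, 0.0, -0.08, 0.0, -0.08, 0.0]
[0.032, 0.0, -0.089, -0.0, -0.089, -0.0]
B
[0.002, 0.0, -0.009, 0.0, -0.009, -0.0]
[0.005, 0.0, -0.018, 0.0, -0.018, 0.0]
[0.008, 0.0, -0.027, 0.0, -0.027, 0.0]
[0.011, 0.0, -0.036, 0.0, -0.036, 0.0]
[0.014, 0.0, -0.045, 0.0, -0.044, 0.0]
[0.018, -0.0, -0.054, -0.0, -0.053, -0.0]
[0.022, 0.0, -0.063, 0.0, -0.062, 0.0]
[0.026, -0.0, -0.071, 0.0, -0.071, 0.0]
[0.031, 0.0, -0.08, 0.0, -0.08, 0.0]
[0.036, 0.0, -0.088, -0.0, -0.089, -0.0]
```

```bash
python3 -m creep '[{"tx":0.003,"ty":0,"tz":0.003,"ax":0,"ay":-0.003,"az":0},{"tx":0.008,"ty":-0.001,"tz":0.007,"ax":0,"ay":-0.008,"az":0},{"tx":0.013,"ty":-0.001,"tz":0.012,"ax":0,"ay":-0.013,"az":-0.001},{"tx":0.018,"ty":-0.002,"tz":0.016,"ax":0,"ay":-0.018,"az":-0.001},{"tx":0.023,"ty":-0.002,"tz":0.02,"ax":-0.001,"ay":-0.023,"az":-0.002},{"tx":0.027,"ty":-0.0025,"tz":0.023,"ax":-0.001,"ay":-0.026,"az":-0.002},{"tx":0.029,"ty":-0.0026,"tz":0.0255,"ax":-0.001,"ay":-0.028,"az":-0.002},{"tx":0.029,"ty":-0.0026,"tz":0.0255,"ax":-0.001,"ay":-0.028,"az":-0.002},{"tx":0.029,"ty":-0.0026,"tz":0.0255,"ax":-0.001,"ay":-0.028,"az":-0.002},{"tx":0.029,"ty":-0.0026,"tz":0.0255,"ax":-0.001,"ay":-0.028,"az":-0.002}]'
python3 - <<'E'
from h import *
print(units(*pour(30,clr=11)))
S=Cam("scene"); cv2.imwrite("pics/s7.png",cv2.resize(S.img[190:270,260:380],None,fx=6,fy=6,interpolation=2))
E
```

```text
clock: 8.5
position: [652.7, 29.2, 208.1]
eef_rot: [-0.399, 2.591, 0.107]
force: [1.1, -0.2, -1.7]
width: 11.5
grasp_force: 58.7
(array([ 0.0009, -0.0002, -0.0003]), array([0.0003, 0.0003, 0.0006]))
```

View pics/s7.png

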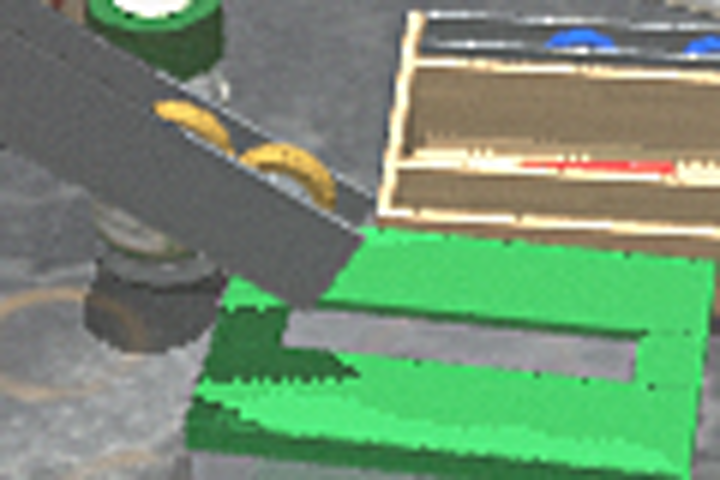

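The corner of the bin is at crop (308,308) and the slot's far-left corner at (290,297). The lids are still held. I'll check the lateral alignment in this one view.

```bash
python3 - <<'E'
from h import *
np.set_printoptions(precision=1,suppress=True)
S=Cam("scene"); p,q=pose(); B=q*BT.inv(); f=lambda v:p+B.apply(np.array(v,float)-TB)
m={(78,-11,0):(308,308),(78,-11,35):(362,236),(78,11,35):(382,195)}
ds=[]
for v,c in m.items(): z=np.array([260,190])+np.array(c)/6; ds.append(z-S.proj(f(v))); print(v,f(v),z,ds[-1])
d=np.mean(ds[:2],0); a=np.array([(308.3,239.5),(366.3,245.8),(365.8,253.8),(307.2,247.7)])
P=np.array([S.plane(x-d,90)[:2] for x in a]); n=np.array([-np.sin(np.radians(17.4)),np.cos(np.radians(17.4))])
print(d,P,P.mean(0),"lateral vs C",(P-C)@n,(P.mean(0)-C)@n)
E
```

```text
(78, -11, 0) [551.    8.6 100.9] [311.3 241.3] [1.2 0.7]
(78, -11, 35) [534.2   3.3 131.2] [320.3 229.3] [0.2 1.8]
(78, 11, 35) [540.9 -17.6 131.2] [323.7 222.5] [1.5 2.2]
[0.7 1.2] [[565.   -8.2]
 [465.5 -38.3]
 [457.4 -17.1]
 [555.6  13.8]] [510.9 -12.4] lateral vs C [-9.4 -8.4 14.3 14.4] 2.744719463835808
```

```bash
sed -i 's/^C=np.array.*/C=np.array([512.0,-13.1]); YAW=17.4/' h.py
python3 -m creep '[{"tx":0.002,"ty":0.002,"tz":-0.009,"ax":0,"ay":-0.009,"az":0},{"tx":0.004,"ty":0.0045,"tz":-0.018,"ax":0,"ay":-0.018,"az":0},{"tx":0.007,"ty":0.0045,"tz":-0.028,"ax":0,"ay":-0.027,"az":0},{"tx":0.009,"ty":0.0045,"tz":-0.037,"ax":0,"ay":-0.036,"az":0},{"tx":0.012,"ty":0.0045,"tz":-0.046,"ax":0,"ay":-0.044,"az":0},{"tx":0.016,"ty":0.0045,"tz":-0.054,"ax":0,"ay":-0.053,"az":0},{"tx":0.019,"ty":0.0045,"tz":-0.063,"ax":0,"ay":-0.062,"az":0},{"tx":0.023,"ty":0.0045,"tz":-0.072,"ax":0,"ay":-0.071,"az":0},{"tx":0.027,"ty":0.0045,"tz":-0.08,"ax":0,"ay":-0.08,"az":0},{"tx":0.032,"ty":0.0045,"tz":-0.089,"ax":0,"ay":-0.089,"az":0}]'
python3 - <<'E'
from h import *
print(units(*pour(46,clr=11)),robot.read_state()["qpos"].round(2))
S=Cam("scene"); cv2.imwrite("pics/s8.png",cv2.resize(S.img[170:305,250:390],None,fx=4,fy=4,interpolation=2))
E
```

```text
clock: 9.43
position: [624.4, 22.2, 232.5]
eef_rot: [-0.357, 2.314, 0.152]
force: [0.2, 0.3, -1.2]
width: 11.5
grasp_force: 58.7
(array([ 0.0003, -0.0002,  0.0005]), array([0.0005, 0.0008, 0.0006])) [-0.11 -0.09 -0.71  0.19  0.3  -0.3 ]
```

View pics/s8.png

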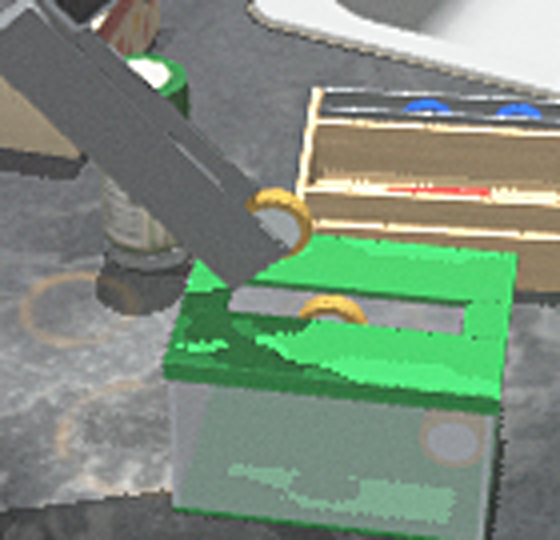

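The crop shows one lid inside the bank at (453,437), one passing through the slot at (333,310), and the third at the lip at (283,222). I'll tilt on.

```bash
python3 -m creep '[{"tx":0.002,"ty":0,"tz":-0.009,"ax":0,"ay":-0.009,"az":0},{"tx":0.005,"ty":0,"tz":-0.018,"ax":0,"ay":-0.018,"az":0},{"tx":0.008,"ty":0,"tz":-0.027,"ax":0,"ay":-0.027,"az":0},{"tx":0.011,"ty":0,"tz":-0.036,"ax":0,"ay":-0.036,"az":0},{"tx":0.014,"ty":0,"tz":-0.045,"ax":0,"ay":-0.044,"az":0},{"tx":0.018,"ty":0,"tz":-0.054,"ax":0,"ay":-0.053,"az":0},{"tx":0.022,"ty":0,"tz":-0.063,"ax":0,"ay":-0.062,"az":0},{"tx":0.026,"ty":0,"tz":-0.071,"ax":0,"ay":-0.071,"az":0},{"tx":0.031,"ty":0,"tz":-0.08,"ax":0,"ay":-0.08,"az":0},{"tx":0.036,"ty":0,"tz":-0.088,"ax":0,"ay":-0.089,"az":0}]'
python3 - <<'E'
from h import *
S=Cam("scene"); cv2.imwrite("pics/s9.png",S.img)
h=cv2.cvtColor(S.img,cv2.COLOR_BGR2HSV)[200:310,280:390]
m=cv2.inRange(h,(12,120,120),(30,255,255)); n,l,st,c=cv2.connectedComponentsWithStats(m)
print([(st[i].tolist()) for i in range(1,n) if st[i][4]>4])
# tan rings seen through the clear wall: Hough circles in the box front
g=cv2.cvtColor(S.img,cv2.COLOR_BGR2GRAY)[255:310,285:385]
print(cv2.HoughCircles(cv2.resize(g,None,fx=4,fy=4),cv2.HOUGH_GRADIENT,1,30,param1=80,param2=25,minRadius=20,maxRadius=45))
E
```

```text
clock: 10.32
position: [590.8, 11.5, 246.7]
eef_rot: [-0.314, 2.038, 0.189]
force: [0.4, -1.0, -0.2]
width: 11.3
grasp_force: 58.8
[]
None
```

```bash
python3 - <<'E'
from h import *
S=Cam("scene"); cv2.imwrite("pics/s10.png",S.img); A=cv2.imread("pics/scene0.png")
d=(S.img.astype(int)-A)[255:312,285:385]
# warm shift: red minus green relative to before
w=((d[...,2]-d[...,1])>12).astype(np.uint8)
n,l,st,c=cv2.connectedComponentsWithStats(cv2.dilate(w,np.ones((3,3))))
print([st[i].tolist() for i in range(1,n) if st[i][4]>15])
p,q=pose();B=q*BT.inv();f=lambda v:p+B.apply(np.array(v,float)-TB)
print("lip px",S.proj(f((76,0,20))),"mouth",S.proj(f((78,-11,35))))
h=cv2.cvtColor(S.img,cv2.COLOR_BGR2HSV)[130:250,230:345]
m=cv2.inRange(h,(12,120,120),(30,255,255)); n,l,st,c=cv2.connectedComponentsWithStats(m); print([st[i].tolist() for i in range(1,n) if st[i][4]>8])
o=cv2.resize(S.img[120:320,240:400],None,fx=3,fy=3,interpolation=2); cv2.imwrite("pics/s11.png",o)
E
```

```text
[[5, 0, 88, 16, 875], [14, 10, 74, 26, 1139], [19, 33, 20, 9, 135], [44, 39, 13, 6, 57]]
lip px [316.39558229 233.63484537] mouth [323.45126957 235.72453086]
[[0, 48, 19, 18, 81], [0, 116, 8, 4, 21]]
```

View pics/s11.png

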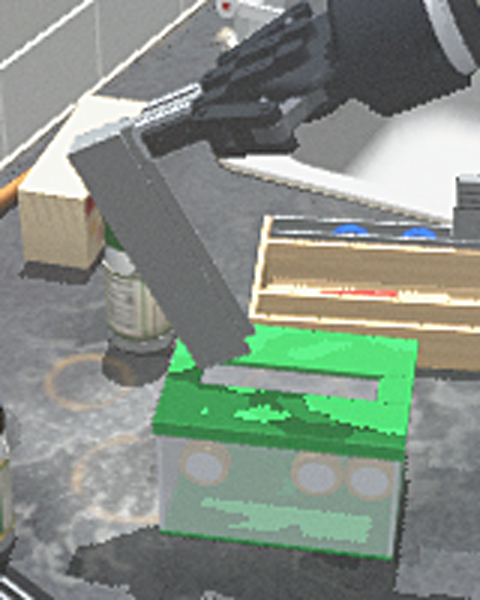

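The last picture shows all three lids inside the bank: rings at (205,465), (318,473) and (368,478). The bin is empty. Now I'll plan the move to the mat.

```bash
python3 - <<'E'
from h import *
c=pour(62,clr=11); print(pose()[0],c[0])
b=np.radians(162.9); D=np.array([554-65*np.cos(b)*-1*-1,0,0]); xy=np.array([554,211])-65*np.array([np.cos(b),np.sin(b)]); print(xy)
W=[c,(np.array([600,70,295]),down(180)),(np.array([*xy,180]),down(162.9)),(np.array([*xy,50]),down(162.9))]
for i in range(3): print(units(*W[i+1],*W[i]))
m=(c[0]+[0,0,30],c[1]); print(units(*m,*c))
E
```

```text
[589.99421195  11.40650303 245.17954539] [590.87138974  11.61679531 246.50983985]
[616.12654596 191.88737886]
(array([-0.1378,  0.1325,  0.0009]), array([0.0523, 0.3417, 0.087 ]))
(array([-0.0403,  0.3047,  0.2875]), array([0.   , 0.   , 0.095]))
(array([0.   , 0.   , 0.325]), array([0., 0., 0.]))
(array([-0.0662,  0.    , -0.0352]), array([0., 0., 0.]))
```

```bash
python3 -m creep '[{"tx":-0.033,"ty":0,"tz":-0.018,"ax":0.004,"ay":0.027,"az":0.007},{"tx":-0.066,"ty":0,"tz":-0.035,"ax":0.009,"ay":0.062,"az":0.016},{"tx":-0.08,"ty":0.01,"tz":-0.035,"ax":0.015,"ay":0.097,"az":0.025},{"tx":-0.09,"ty":0.03,"tz":-0.03,"ax":0.02,"ay":0.133,"az":0.034},{"tx":-0.1,"ty":0.05,"tz":-0.025,"ax":0.026,"ay":0.168,"az":0.043},{"tx":-0.11,"ty":0.07,"tz":-0.02,"ax":0.031,"ay":0.204,"az":0.052},{"tx":-0.118,"ty":0.09,"tz":-0.015,"ax":0.037,"ay":0.24,"az":0.061},{"tx":-0.125,"ty":0.11,"tz":-0.01,"ax":0.042,"ay":0.275,"az":0.07},{"tx":-0.132,"ty":0.125,"tz":-0.004,"ax":0.047,"ay":0.31,"az":0.079},{"tx":-0.138,"ty":0.1325,"tz":0.001,"ax":0.0523,"ay":0.3417,"az":0.087}]'
python3 -m creep '[{"tx":-0.002,"ty":0.015,"tz":0.01,"ax":0,"ay":0,"az":0.005},{"tx":-0.006,"ty":0.045,"tz":0.03,"ax":0,"ay":0,"az":0.015},{"tx":-0.011,"ty":0.08,"tz":0.06,"ax":0,"ay":0,"az":0.026},{"tx":-0.015,"ty":0.12,"tz":0.09,"ax":0,"ay":0,"az":0.038},{"tx":-0.02,"ty":0.16,"tz":0.13,"ax":0,"ay":0,"az":0.05},{"tx":-0.026,"ty":0.2,"tz":0.17,"ax":0,"ay":0,"az":0.062},{"tx":-0.031,"ty":0.24,"tz":0.21,"ax":0,"ay":0,"az":0.074},{"tx":-0.036,"ty":0.275,"tz":0.25,"ax":0,"ay":0,"az":0.085},{"tx":-0.039,"ty":0.295,"tz":0.275,"ax":0,"ay":0,"az":0.092},{"tx":-0.0403,"ty":0.3047,"tz":0.2875,"ax":0,"ay":0,"az":0.095}]'
python3 - <<'E'
from h import *
print(units([616.1,191.9,50],down(162.9)),robot.read_state()["qpos"].round(2))
E
```

```text
clock: 11.25
position: [599.5, 70.0, 296.5]
eef_rot: [-0.095, 2.892, 0.059]
force: [1.3, 1.9, -0.5]
width: 11.4
grasp_force: 58.7
clock: 12.08
position: [634.9, 198.3, 190.1]
eef_rot: [0.337, 2.88, 0.114]
force: [-0.0, -0.2, -1.1]
width: 11.2
grasp_force: 58.7
(array([ 0.1198, -0.0623,  0.3269]), array([0.0359, 0.0717, 0.0208])) [ 0.32  0.34 -0.01  0.97 -0.03  0.55]
```

```bash
python3 - <<'E'
from h import *
print(units([616.1,191.9,170],down(162.9)))
E
```

```text
(array([ 0.0519, -0.0311,  0.0364]), array([0.0359, 0.0717, 0.0208]))
```

```bash
python3 -m creep '[{"tx":0.006,"ty":-0.004,"tz":0.004,"ax":0.004,"ay":0.009,"az":0.002},{"tx":0.014,"ty":-0.008,"tz":0.01,"ax":0.01,"ay":0.02,"az":0.006},{"tx":0.022,"ty":-0.013,"tz":0.015,"ax":0.015,"ay":0.031,"az":0.009},{"tx":0.03,"ty":-0.018,"tz":0.021,"ax":0.021,"ay":0.041,"az":0.012},{"tx":0.038,"ty":-0.023,"tz":0.027,"ax":0.026,"ay":0.052,"az":0.015},{"tx":0.045,"ty":-0.027,"tz":0.032,"ax":0.031,"ay":0.062,"az":0.018},{"tx":0.0519,"ty":-0.0311,"tz":0.0364,"ax":0.0359,"ay":0.0717,"az":0.0208},{"tx":0.0519,"ty":-0.0311,"tz":0.0364,"ax":0.0359,"ay":0.0717,"az":0.0208},{"tx":0.0519,"ty":-0.0311,"tz":0.0364,"ax":0.0359,"ay":0.0717,"az":0.0208},{"tx":0.0519,"ty":-0.0311,"tz":0.0364,"ax":0.0359,"ay":0.0717,"az":0.0208}]'
python3 - <<'E'
from h import *
np.set_printoptions(precision=1,suppress=True)
print(units([616.1,191.9,55],down(162.9)))
# check lip location vs mat in top view: mat pixels visible, bin mask hard; check bin corners in scene by projection
S=Cam("scene");T=Cam("top");p,q=pose();B=q*BT.inv();f=lambda v:p+B.apply(np.array(v,float)-TB)
for v in((78,-11,0),(-78,-11,0),(78,-11,35),(-78,-11,35)): print(v,f(v),S.proj(f(v)))
# dominant bin side-wall edge direction in scene (near wall): grey quad
g=cv2.cvtColor(S.img,cv2.COLOR_BGR2GRAY); x0,y0=180,180
e=cv2.Canny(g[y0:400,x0:340],40,120); L=cv2.HoughLinesP(e,1,np.pi/360,30,minLineLength=45,maxLineGap=5)
a=S.proj(f((78,-11,0)))-S.proj(f((-78,-11,0))); ang=np.degrees(np.arctan2(a[1],a[0]))
for l in L[:,0]:
    t=np.degrees(np.arctan2(l[3]-l[1],l[2]-l[0])); 
    if abs((t-ang+90)%180-90)<9: print((l+[x0,y0,x0,y0]),round(t,1))
print(ang)
E
```

```text
clock: 12.92
position: [616.8, 190.6, 171.7]
eef_rot: [0.467, 3.103, 0.003]
force: [0.1, 0.4, -1.3]
width: 11.1
grasp_force: 58.7
(array([0. , 0. , 0.3]), array([ 0.,  0., -0.]))
(78, -11, 0) [483.2 243.3 130.4] [274.2 329.7]
(-78, -11, 0) [632.3 197.4 130.9] [205.5 276.9]
(78, -11, 35) [483.1 243.2 165.4] [273.  311.3]
(-78, -11, 35) [632.2 197.3 165.9] [202.7 259.2]
[225 263 304 320] 35.8
[180 348 232 394] 41.5
37.52456946501117
```

```bash
python3 -m creep '[{"tx":0,"ty":0,"tz":0.015,"ax":0,"ay":0,"az":0},{"tx":0,"ty":0,"tz":0.05,"ax":0,"ay":0,"az":0},{"tx":0,"ty":0,"tz":0.09,"ax":0,"ay":0,"az":0},{"tx":0,"ty":0,"tz":0.13,"ax":0,"ay":0,"az":0},{"tx":0,"ty":0,"tz":0.17,"ax":0,"ay":0,"az":0},{"tx":0,"ty":0,"tz":0.21,"ax":0,"ay":0,"az":0},{"tx":0,"ty":0,"tz":0.245,"ax":0,"ay":0,"az":0},{"tx":0,"ty":0,"tz":0.27,"ax":0,"ay":0,"az":0},{"tx":0,"ty":0,"tz":0.285,"ax":0,"ay":0,"az":0},{"tx":0,"ty":0,"tz":0.29,"ax":0,"ay":0,"az":0}]'
python3 - <<'E'
from h import *
print(units([616.1,191.9,46],down(162.9)),pose()[0])
E
```

```text
clock: 13.85
position: [616.3, 190.6, 54.3]
eef_rot: [0.468, 3.105, 0.001]
force: [0.1, -0.8, -1.4]
width: 11.0
grasp_force: 58.7
(array([0.0014, 0.003 , 0.0208]), array([ 0.0004,  0.0004, -0.0002])) [616.27116009 190.5950045   54.30340527]
```

```bash
python3 -m creep '[{"tx":0.001,"ty":0.003,"tz":0.004,"ax":0,"ay":0,"az":0},{"tx":0.001,"ty":0.003,"tz":0.007,"ax":0,"ay":0,"az":0},{"tx":0.001,"ty":0.003,"tz":0.01,"ax":0,"ay":0,"az":0},{"tx":0.001,"ty":0.003,"tz":0.013,"ax":0,"ay":0,"az":0},{"tx":0.001,"ty":0.003,"tz":0.015,"ax":0,"ay":0,"az":0},{"tx":0.001,"ty":0.003,"tz":0.017,"ax":0,"ay":0,"az":0},{"tx":0.001,"ty":0.003,"tz":0.019,"ax":0,"ay":0,"az":0},{"tx":0.001,"ty":0.003,"tz":0.0205,"ax":0,"ay":0,"az":0},{"tx":0.001,"ty":0.003,"tz":0.0205,"ax":0,"ay":0,"az":0},{"tx":0.001,"ty":0.003,"tz":0.0205,"ax":0,"ay":0,"az":0}]'
```

```text
clock: 14.68
position: [616.8, 192.0, 47.0]
eef_rot: [0.468, 3.104, 0.002]
force: [-0.5, -0.2, -0.9]
width: 11.0
grasp_force: 58.7
```

```bash
python3 -m creep '[{"tx":0,"ty":0,"tz":0.001,"ax":0,"ay":0,"az":0},{"tx":0,"ty":0,"tz":0.002,"ax":0,"ay":0,"az":0},{"tx":0,"ty":0,"tz":0.003,"ax":0,"ay":0,"az":0},{"tx":0,"ty":0,"tz":0.003,"ax":0,"ay":0,"az":0},{"tx":0,"ty":0,"tz":0.004,"ax":0,"ay":0,"az":0},{"tx":0,"ty":0,"tz":0.004,"ax":0,"ay":0,"az":0},{"tx":0,"ty":0,"tz":0.004,"ax":0,"ay":0,"az":0},{"tx":0,"ty":0,"tz":0.004,"ax":0,"ay":0,"az":0},{"tx":0,"ty":0,"tz":0.004,"ax":0,"ay":0,"az":0},{"tx":0,"ty":0,"tz":0.004,"ax":0,"ay":0,"az":0}]'
```

```text
clock: 15.52
position: [616.9, 192.1, 45.5]
eef_rot: [0.468, 3.104, 0.002]
force: [-0.0, -0.3, 4.4]
width: 11.4
grasp_force: 59.2
```

Contact with the mat at 4–5 N. I'll release.

```bash
python3 -m creep '[{"tx":0,"ty":0,"tz":0,"ax":0,"ay":0,"az":0},{"tx":0,"ty":0,"tz":0,"ax":0,"ay":0,"az":0},{"tx":0,"ty":0,"tz":0,"ax":0,"ay":0,"az":0},{"tx":0,"ty":0,"tz":0,"ax":0,"ay":0,"az":0},{"tx":0,"ty":0,"tz":0,"ax":0,"ay":0,"az":0},{"tx":0,"ty":0,"tz":0,"ax":0,"ay":0,"az":0},{"tx":0,"ty":0,"tz":0,"ax":0,"ay":0,"az":0},{"tx":0,"ty":0,"tz":0,"ax":0,"ay":0,"az":0},{"tx":0,"ty":0,"tz":0,"ax":0,"ay":0,"az":0},{"tx":0,"ty":0,"tz":0,"ax":0,"ay":0,"az":0}]' -0.3
python3 -m creep '[{"tx":0,"ty":0,"tz":-0.005,"ax":0,"ay":0,"az":0},{"tx":0,"ty":0,"tz":-0.02,"ax":0,"ay":0,"az":0},{"tx":0,"ty":0,"tz":-0.05,"ax":0,"ay":0,"az":0},{"tx":0,"ty":0,"tz":-0.09,"ax":0,"ay":0,"az":0},{"tx":0,"ty":0,"tz":-0.14,"ax":0,"ay":0,"az":0},{"tx":0,"ty":0,"tz":-0.2,"ax":0,"ay":0,"az":0},{"tx":0,"ty":0,"tz":-0.26,"ax":0,"ay":0,"az":0},{"tx":0,"ty":0,"tz":-0.32,"ax":0,"ay":0,"az":0},{"tx":0,"ty":0,"tz":-0.36,"ax":0,"ay":0,"az":0},{"tx":0,"ty":0,"tz":-0.38,"ax":0,"ay":0,"az":0}]'
python3 - <<'E'
from h import *
print(units([470,0,260],down(162.9)))
E
```

```text
clock: 16.35
position: [616.8, 192.0, 45.4]
eef_rot: [0.468, 3.104, 0.002]
force: [-0.4, -0.8, -0.3]
width: 55.6
grasp_force: 0.0
clock: 17.18
position: [617.1, 192.1, 200.4]
eef_rot: [0.467, 3.101, 0.005]
force: [1.0, -0.4, 0.1]
width: 55.2
grasp_force: 0.0
(array([ 0.2093, -0.5668, -0.152 ]), array([ 0.0012,  0.0016, -0.0002]))
```

Move clear so the top camera can see the mat, then check the placement numerically.

```bash
python3 -m creep '[{"tx":0.01,"ty":-0.02,"tz":-0.03,"ax":0,"ay":0,"az":0},{"tx":0.025,"ty":-0.07,"tz":-0.07,"ax":0,"ay":0,"az":0},{"tx":0.05,"ty":-0.14,"tz":-0.11,"ax":0,"ay":0,"az":0},{"tx":0.08,"ty":-0.21,"tz":-0.14,"ax":0,"ay":0,"az":0},{"tx":0.105,"ty":-0.28,"tz":-0.15,"ax":0,"ay":0,"az":0},{"tx":0.13,"ty":-0.35,"tz":-0.15,"ax":0,"ay":0,"az":0},{"tx":0.155,"ty":-0.42,"tz":-0.15,"ax":0,"ay":0,"az":0},{"tx":0.18,"ty":-0.49,"tz":-0.15,"ax":0,"ay":0,"az":0},{"tx":0.2,"ty":-0.54,"tz":-0.15,"ax":0,"ay":0,"az":0},{"tx":0.209,"ty":-0.567,"tz":-0.152,"ax":0,"ay":0,"az":0}]'
python3 - <<'E'
from h import *
T=Cam("top"); S=Cam("scene"); cv2.imwrite("pics/t9.png",T.img); cv2.imwrite("pics/s12.png",S.img)
A=cv2.imread("pics/top0.png"); x0,y0,x1,y1=175,195,275,325
d=np.abs(T.img.astype(int)-A).max(2)[y0:y1,x0:x1]; m=cv2.morphologyEx((d>35).astype(np.uint8),cv2.MORPH_CLOSE,np.ones((5,5)))
k=max(cv2.findContours(m,cv2.RETR_EXTERNAL,cv2.CHAIN_APPROX_NONE)[0],key=cv2.contourArea)
r=cv2.minAreaRect(k); print("diff px",np.array(r[0])+(x0,y0),r[1:],T.plane(np.array(r[0])+(x0,y0),25))
# bright fin top
def P(v):
    b=np.radians(162.9); return [554+v[0]*np.cos(b)-v[1]*np.sin(b),211+v[0]*np.sin(b)+v[1]*np.cos(b),4+v[2]]
print("expected corners T",[T.proj(P(v)).round(1).tolist() for v in((78,11,35),(78,-11,35),(-78,-11,35),(-78,11,35),(-65,0,82))])
print(cv2.boxPoints(r)+(x0,y0))
AS=cv2.imread("pics/scene0.png"); d=np.abs(S.img.astype(int)-AS).max(2)[240:420,170:330]
k=max(cv2.findContours(cv2.morphologyEx((d>35).astype(np.uint8),cv2.MORPH_CLOSE,np.ones((5,5))),cv2.RETR_EXTERNAL,cv2.CHAIN_APPROX_NONE)[0],key=cv2.contourArea)
print("S approx",(cv2.approxPolyDP(k,4,True).reshape(-1,2)+(170,240)).tolist())
print("S exp",[S.proj(P(v)).round(1).tolist() for v in((78,11,35),(78,-11,35),(78,-11,0),(-78,-11,0),(-78,-11,35),(-65,0,82))])
E
```

```text
clock: 18.02
position: [467.2, -2.0, 257.5]
eef_rot: [0.47, 3.105, 0.001]
force: [0.0, 0.6, -0.9]
width: 55.7
grasp_force: 0.0
diff px [240.83843994 277.21356964] ((80.41616821289062, 93.29115295410156), 25.7960262298584) [518.90776167 172.6520792   25.        ]
expected corners T [[212.8, 299.3], [202.1, 295.8], [227.4, 219.3], [238.1, 222.6], [225.2, 224.9]]
[[184.33844376 301.71356201]
 [224.93582535 217.71897697]
 [297.33843994 252.71357727]
 [256.74105835 336.7081604 ]]
S approx [[216, 298], [216, 349], [278, 395], [289, 383], [287, 366], [234, 326], [228, 315], [217, 318], [216, 309], [226, 303]]
S exp [[288.0, 365.2], [277.1, 373.6], [278.1, 388.7], [214.9, 334.9], [212.5, 320.0], [219.6, 299.5]]
```

```bash
python3 -c "
from workcell import robot
print(robot.close_job())"
```

```text
the job is handed in; nothing more can be done
None
```

The job is handed in at about 18 s of the 64 s limit: all three brass lids went through the slot into the bank, and the empty bin is released standing upright within a few mm of the mat's centre, a placement confirmed by measurement rather than a viewed picture; the arm had no unwanted contact.

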